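Turn the condiment carousel to serve the salt

TASK

Turn the condiment carousel by pushing sideways on its spokes with a fingertip until the salt shaker stands squarely in line with the fixed wooden tongue at its foot, between the hub and the tongue. Push only on the spokes: do not touch the disc or the things standing on it, which must ride round upright in their places without being lifted, and leave the mug, the tape roll and the teaspoon where they are. Then let go and move clear.

Things in the scene. Friction and masses are not known exactly. Their poses are not given: they have to be found in the camera images.
- base: Fixed pale wooden foot of the condiment carousel on the table, round, 116 mm across. Origin on the table under the hub (the turning axis), z up. Its x axis points along the flat tongue: 32 mm wide, 8 mm high, it runs out from the foot to a rounded end 191 mm from the axis, near which is a small round brass pin, and it passes under the spokes. The foot is fixed to the table; it never turns.
- wheel (a joint): Turning angle of the disc and spokes (rad), positive anticlockwise seen from above. At 0 spoke 0 points along the tongue (x of the base); it turns freely all round and stays where it is left (a push of about 1 N on a spoke moves it).
- spoke0 (a point): Point on spoke 0, 125 mm from the hub axis and 33 mm above the table. The three spokes, 120 degrees apart (0, 1, 2 anticlockwise), are level round steel bars 10 mm thick, their axis 33 mm above the table, sticking out of the disc's rim from 90 mm to 148 mm from the hub axis, each ending in a black ball 18 mm across. Push them sideways. The pale wooden disc that they carry is 180 mm across, its top 40 mm above the table.
- spoke1 (a point): The same point on spoke 1, 120 degrees anticlockwise from spoke 0.
- spoke2 (a point): The same point on spoke 2, 240 degrees anticlockwise from spoke 0.
- hub (a point): Point on the turning axis at the height of the disc's top, 40 mm above the table (a flat brass cap 18 mm across).
- salt_mid (a point): Centre of the salt shaker (white and glass with a grey top, 44 mm across, 90 mm high), half-way up. It stands loose on the disc about 50 mm from the hub axis and rides round with it.
- pot_mid (a point): Centre of the small round lidded cream pot, 58 mm across and 50 mm high, half-way up; it stands loose on the disc about 50 mm from the hub axis.
- matches_mid (a point): Centre of the matchbox, 36 x 53 x 14 mm, half-way up; it lies loose on the disc about 50 mm from the hub axis.
- mug: Green and white mug, 78 mm across without its handle, 101 mm high, standing on the table. Origin under its middle. Leave alone.
- tape: Roll of tape lying flat, 96 mm across, 48 mm high. Origin under its middle. Leave alone.
- spoon: Teaspoon on the table, 132 x 26 x 9 mm. Origin under its middle. Leave alone.
- salt: The salt shaker; origin under its middle.
- pot: The cream pot; origin under its middle.
- matches: The matchbox; origin under its middle.
Things that resemble listed ones, but are neither listed nor needed, are in the scene too. There is more than one size of the salt; the job needs the smallest.

How it is judged:
By the outcome, as a careful person would: the job done as asked, in the order asked, and still so for the second after the job is handed in, with the robot touching nothing.
It also fails if it takes over 67 s, if anything falls off the work surface, if the arm or the gripper's body presses on something with over 40 N, if the wrist force passes 120 N, or if a joint passes its speed limit or range.

ROBOT

A 6-joint arm with a two-finger parallel gripper is mounted at the origin on the work surface; the furniture and walls round the work are solid. World frame = base frame: x ahead of the robot, y to its left, z up, the work surface at z = 0. Lengths are in m, angles in rad, forces in N, time in s.
With the tool pointing down it reaches from about 0.375 to 0.975 m from the base axis. Payload 3.8 kg.
Tool frame: the origin (TCP) lies midway between the tips of the shut fingers; the grasp point (between the pads) lies 19 mm behind it; z points along the fingers, y is the direction in which the jaws open and shut (so a half turn about z gives the same grasp; the last joint's range is limited). The gripper opens to 85 mm and grips with 20 to 120 N. Pads are 22 mm wide; open, the fingers measure 114 mm over their backs; the gripper's body (76 mm by 85 mm) begins 54 mm behind the grasp point. The pads swing forward as they close: fully open they stand 13 mm farther back than shut.
Start: joints at [1.071, 0.264, 1.604, -0, 1.274, -0.037], TCP at [0.301, 0.604, 0.231] pointing down, gripper open.
Joint ranges: [-2.63, 2.63], [-0.94, 2.18], [0.31, 2.57], [-1.31, 4.45], [0, 2.66], [-2.55, 2.55]. Speed limits (rad/s): [2.57, 2.57, 3.14, 3.14, 3.14, 3.14].

INTERFACE

Orientations are given as a rotation vector (axis times angle).
In Python, from workcell import bot gives the robot as it stands.
- The arm moves only by the tool drive_tool, never from a script. Its argument "steps" is a list of rows, each a list of 2 entries, a list of its own where there are three numbers: the shift along the tool's x, y, z in mm, then the turn about the tool's z in degrees. In form: [[[dx, dy, dz], twist], ...]. A call has 1 to 8 rows; each row shifts and turns the commanded pose from where the row before left it, along the tool's axes as they then stand; what a row does not reach is not made up. A row lasts 1/12 s, in which the tool goes at most 41.7 mm and 7.16 degrees, less where a joint would pass 70% of its speed; a pose out of reach is approached as far as the arm can. A call is refused whole if a number of a shift passes 41.7 or a number of a turn 7.16, either way. A call with a gripper value outside its range is refused whole. "jaw" is the opening, from 0 (shut) to 1 (fully open), set as the call begins (left out, the last holds). The fingers move at their own pace and stop on an object; "force" is the grip in N (left out, the last holds). Time passes only in rows, so rows that do not move let the fingers close. It gives the time, the measured TCP pose, the force and the opening at its end, in the units of the state.
- bot.read_state(): the state, without advancing time (a new reading comes with each control period).
- bot.read_camera(name): name is "scene" or "top"; returns the picture (480x640x3 uint8, red, green, blue); there is no depth.
- bot.camera_info(name): a dict with "fx", "fy", "cx", "cy" (pixels), "position" and "attitude" of the camera in the world. Camera axes: x right, y down, z forward; pixel columns grow to the right and rows downward; lengths in m; the calibration is good to about 2 mm. A picture is of the moment at which its call begins. camera_info takes no time and is no camera call.
- bot.finish_job(): hands the job in, once; it reports no verdict.
The state is a dict: "time": time; "q": joint angles; "joint_vel": joint speeds; "joint_torque": joint torques, N m; "tool_pos": TCP position; "tcp_rot": TCP orientation; "wrist_force": force on the tool from outside, world axes, zero at the start; "torque": the same for the moment, N m; "width": opening from 0.0 (shut) to 1.0 (fully open).
Only numpy, scipy, OpenCV 4.12 (cv2) and the standard library are available. Lean on these libraries where they do the work, as an engineer would, in place of code of your own. Each camera call takes 0.05 s, during which the arm holds its last target.

## Working session

There is one attempt and no reset: what is moved stays moved. The work goes in short steps, Python scripts to look and compute and a tool call to move; the robot and the scene stay as the last step left them, time stands still between calls to the robot, and variables do not carry over. Pictures are saved under pics/ and viewed, and the job is handed in when it is done.

Besides the shell and the picture viewer there is one more tool, called after "Call:" by a JSON object that holds its "fn" and its "kwargs". drive_tool: Moves the arm, as the interface text tells. Its arguments: {"type":"object","properties":{"steps":{"type":"array","items":{"type":"array"}},"jaw":{"type":"number"},"force":{"type":"number"}},"required":["steps"]}

```bash
mkdir -p pics
python3 - <<'E'
from workcell import bot
import cv2
print(bot.read_state())
for n in("scene","top"):
    print(bot.camera_info(n))
    cv2.imwrite(f"pics/{n}0.png",bot.read_camera(n)[:,:,::-1])
E
```

```text
{'time': 0.0, 'q': array([ 1.07111553e+00,  2.64777415e-01,  1.60539386e+00, -1.51597851e-05,
        1.27368470e+00, -3.69323680e-02]), 'joint_vel': array([-2.57468506e-03,  3.08926338e-04, -1.47056273e-03, -4.58458208e-04,
       -3.85671452e-04,  5.53686633e-05]), 'joint_torque': array([-1.30141139e-03, -5.15099502e+01, -3.67322302e+01, -2.02826927e-04,
        1.27204557e-02, -1.03076442e-05]), 'tool_pos': array([0.30099875, 0.60334978, 0.22993495]), 'tcp_rot': array([-0.72027374, -3.05730544,  0.00343341]), 'wrist_force': array([-1.08816107, -0.08668043,  0.51072587]), 'torque': array([ 0.05740975,  0.03914134, -0.0375687 ]), 'width': 0.9987435805369477}
{'fx': 518.4412169310906, 'fy': 518.4412169310906, 'cx': 309.7403581529507, 'cy': 250.95501757321878, 'position': array([-0.0360353 , -0.75089706,  1.19822987]), 'attitude': array([-2.35449416,  0.75234988, -0.26080079])}
{'fx': 524.4295597997101, 'fy': 524.4295597997101, 'cx': 316.59546482617753, 'cy': 255.45549893340828, 'position': array([ 0.25299664, -0.0162324 ,  1.16131688]), 'attitude': array([-2.23736053,  1.96320496, -0.21396061])}
```

View pics/scene0.png

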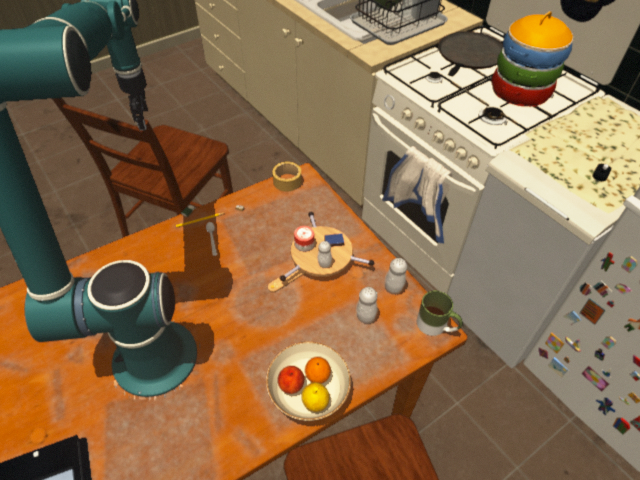

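View pics/top0.png

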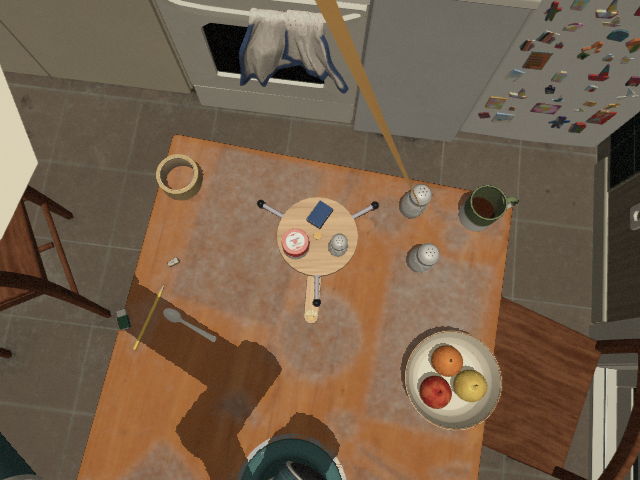

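```bash
cat > h.py <<'E'
import numpy as np,cv2
from scipy.spatial.transform import Rotation as R
from workcell import bot
def ray(n,u,v):
    c=bot.camera_info(n);d=R.from_rotvec(c["attitude"]).apply([(u-c["cx"])/c["fx"],(v-c["cy"])/c["fy"],1]);return c["position"],d
def onz(n,u,v,z):
    p,d=ray(n,u,v);return p+d*(z-p[2])/d[2]
def proj(n,P):
    c=bot.camera_info(n);q=R.from_rotvec(c["attitude"]).inv().apply(np.array(P)-c["position"]);return np.array([c["cx"]+c["fx"]*q[0]/q[2],c["cy"]+c["fy"]*q[1]/q[2]])
def tri(u1,u2):
    (p,d),(q,e)=ray("scene",*u1),ray("top",*u2)
    A=np.stack([d,-e],1);s=np.linalg.lstsq(A,q-p,rcond=None)[0]
    a,b=p+d*s[0],q+e*s[1];return (a+b)/2,np.linalg.norm(a-b)
E
python3 - <<'E'
from h import *
t=cv2.imread("pics/top0.png");s=cv2.imread("pics/scene0.png")
cv2.imwrite("pics/tz0.png",cv2.resize(t[185:335,240:400],None,fx=5,fy=4.0*1.25/1,interpolation=cv2.INTER_CUBIC)[:600*2][:750])
cv2.imwrite("pics/tz0.png",cv2.resize(t[185:335,240:400],None,fx=4,fy=4,interpolation=cv2.INTER_CUBIC))
cv2.imwrite("pics/sz0.png",cv2.resize(s[200:300,255:385],None,fx=6,fy=6,interpolation=cv2.INTER_CUBIC))
E
```

```text
(no output)
```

View pics/tz0.png

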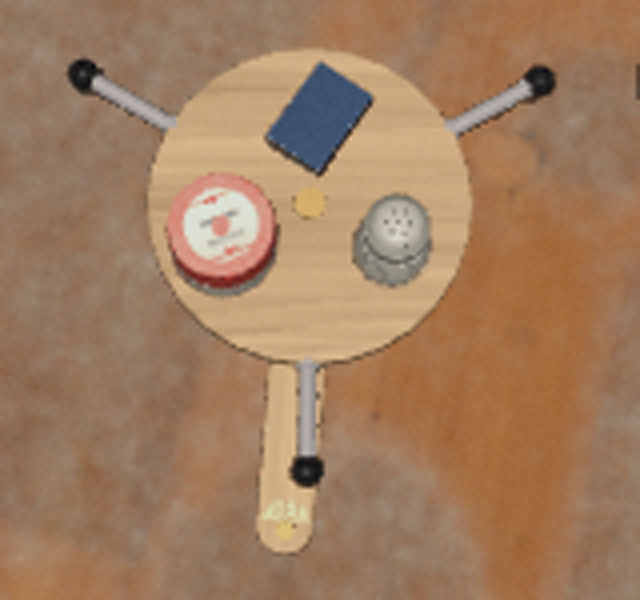

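View pics/sz0.png

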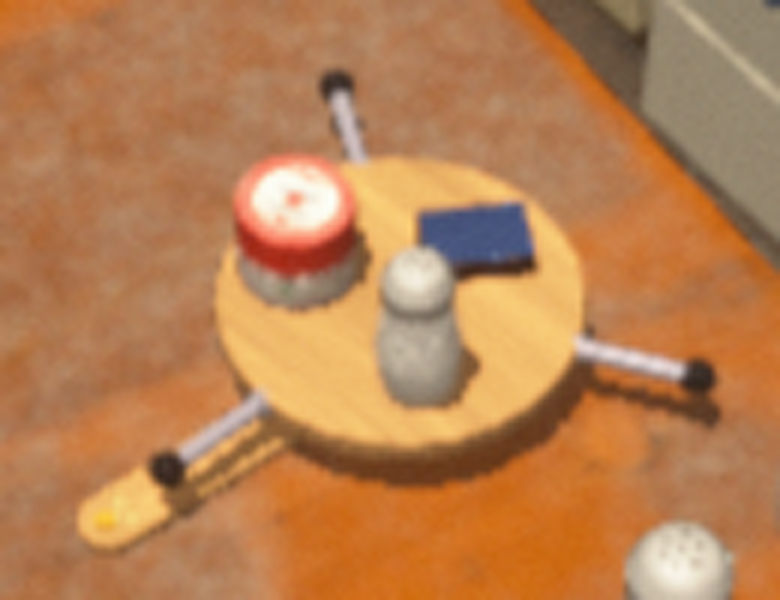

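Run:
```python
from h import *
T=lambda x,y:((x+.5)/4-.5+240,(y+.5)/4-.5+185)
S=lambda x,y:((x+.5)/6-.5+255,(y+.5)/6-.5+200)
for n,f,pts in (("top",T,dict(hub=(309,203,.040),pin=(285,531,.008),tipend=(284,553,.008),b0=(307,470,.033),b1=(540,81,.033),b2=(84,75,.033),salttop=(401,222,.130),box=(319,118,.054),pot=(221,224,.090))),
  ("scene",S,dict(pin=(105,519,.008),b0=(167,467,.033),b1=(698,377,.033),b2=(336,85,.033),salttop=(418,272,.130),box=(478,235,.054),pot=(295,200,.090)))):
    W={k:onz(n,*f(*v[:2]),v[2]) for k,v in pts.items()}
    if n=="top": H=W["hub"][:2]
    for k,w in W.items():
        d=w[:2]-H;print(n,k,w.round(4),"r %.4f ang %.2f"%(np.hypot(*d),np.degrees(np.arctan2(d[1],d[0]))))
print("ballmean via top")
print(tri(S(418,268),T(401,222)))
# disc contour centre
t=cv2.imread("pics/top0.png")
# salt visible outline bottom: project circle base at guesses
W=onz("top",*T(391,286),.04);print(W,W[:2]-H)
```

```text
top hub [0.5388 0.0163 0.04  ] r 0.0000 ang 0.00
top pin [0.3613 0.0062 0.008 ] r 0.1779 ang -176.76
top tipend [0.3493 0.0052 0.008 ] r 0.1899 ang -176.65
top b0 [ 0.393  -0.0017  0.033 ] r 0.1469 ang -172.97
top b1 [ 0.6277 -0.1032  0.033 ] r 0.1489 ang -53.33
top b2 [0.5977 0.1515 0.033 ] r 0.1475 ang 66.47
top salttop [ 0.5121 -0.0338  0.13  ] r 0.0567 ang -118.07
top box [0.5838 0.0166 0.054 ] r 0.0449 ang 0.49
top pot [0.5088 0.0592 0.09  ] r 0.0524 ang 125.01
scene pin [0.3626 0.0089 0.008 ] r 0.1764 ang -177.60
scene b0 [0.3938 0.0011 0.033 ] r 0.1458 ang -174.05
scene b1 [ 0.6286 -0.1015  0.033 ] r 0.1481 ang -52.68
scene b2 [0.5993 0.1547 0.033 ] r 0.1511 ang 66.42
scene salttop [ 0.5095 -0.0362  0.13  ] r 0.0601 ang -119.21
scene box [0.5859 0.0166 0.054 ] r 0.0470 ang 0.38
scene pot [0.5089 0.0605 0.09  ] r 0.0534 ang 124.05
ballmean via top
(array([ 0.51195551, -0.03367172,  0.12886732]), np.float64(0.0009624773556127554))
[ 0.49826527 -0.03426661  0.04      ] [-0.0405737  -0.05051765]
```

Call:
{"fn": "drive_tool", "kwargs": {"steps": [[[-8,-10,0],0],[[-20,-26,0],0],[[-20,-26,0],0],[[-20,-26,0],0],[[-20,-26,0],0],[[-20,-26,0],0],[[-20,-26,0],0],[[-20,-26,0],0]], "jaw": 0}}

```text
time: 0.77
tool_pos: [0.3477, 0.3635, 0.2308]
tcp_rot: [-0.72, -3.058, 0.001]
wrist_force: [0.5, -0.0, 0.1]
width: 0.0
```

Call:
{"fn": "drive_tool", "kwargs": {"steps": [[[-20,-26,0],0],[[-20,-26,0],0],[[-20,-26,0],0],[[-20,-26,0],0],[[-20,-26,0],0],[[-20,-26,0],0],[[-20,-26,0],0],[[-20,-26,0],0]]}}

```text
time: 1.43
tool_pos: [0.3975, 0.1064, 0.231]
tcp_rot: [0.72, 3.058, -0.0]
wrist_force: [0.4, -1.4, 0.7]
width: -0.006
```

Call:
{"fn": "drive_tool", "kwargs": {"steps": [[[-20,-26,0],0],[[-20,-26,0],0],[[-20,-26,0],0],[[-20,-26,0],0],[[-10,-20,0],0],[[0,0,0],0],[[0,0,0],0]]}}

```text
time: 2.02
tool_pos: [0.4226, -0.0437, 0.2309]
tcp_rot: [-0.726, -3.056, -0.0]
wrist_force: [-0.2, -0.0, 0.7]
width: -0.002
```

Call:
{"fn": "drive_tool", "kwargs": {"steps": [[[0,0,0],7],[[0,0,0],7],[[0,0,0],7],[[0,0,0],7],[[0,0,0],7],[[0,0,0],7],[[0,0,0],7],[[0,0,0],7]]}}

```text
time: 2.68
tool_pos: [0.4229, -0.0412, 0.231]
tcp_rot: [-2.076, -2.357, -0.0]
wrist_force: [0.8, -0.6, -0.2]
width: -0.001
```

```bash
cat > st.py <<'E'
from h import *
s=bot.read_state();M=R.from_rotvec(s["tcp_rot"]).as_matrix()
H=np.array([.539,.016]);d=s["tool_pos"][:2]-H
print("t",s["time"],"pos",s["tool_pos"].round(4),"xang %.2f"%np.degrees(np.arctan2(M[1,0],M[0,0])),"z",M[:,2].round(3),"q",s["q"].round(2),"F",s["wrist_force"].round(2),"w",round(s["width"],3))
print("r %.4f ang %.2f"%(np.hypot(*d),np.degrees(np.arctan2(d[1],d[0]))))
E
python3 st.py
```

```text
t 2.6833 pos [ 0.4229 -0.0412  0.231 ] xang 97.24 z [-0.     0.001 -1.   ] q [-0.16 -0.23  2.1   0.    1.27 -0.28] F [ 0.82 -0.57 -0.24] w -0.001
r 0.1294 ang -153.77
```

Call:
{"fn": "drive_tool", "kwargs": {"steps": [[[0,0,20],0],[[0,0,35],0],[[0,0,35],0],[[0,0,35],0],[[0,0,35],0],[[0,0,30],0],[[0,0,15],0],[[0,0,5],0]]}}

```text
time: 3.35
tool_pos: [0.4197, -0.0409, 0.018]
tcp_rot: [-2.066, -2.359, 0.006]
wrist_force: [-0.6, -0.0, -0.4]
width: -0.001
```

Run:
```python
import st
from h import *
for n,x,y in (("scene",255,180),("top",240,185)):
    i=bot.read_camera(n);cv2.imwrite(f"pics/{n}1.png",cv2.resize(i[y:y+150,x-20:x+140],None,fx=4,fy=4,interpolation=cv2.INTER_CUBIC)[:,:,::-1])
```

```text
t 3.35 pos [ 0.4197 -0.0409  0.018 ] xang 97.57 z [-0.007  0.001 -1.   ] q [-0.16  0.04  2.31  0.    0.8  -0.29] F [-0.61 -0.   -0.44] w -0.001
r 0.1321 ang -154.51
```

View pics/scene1.png

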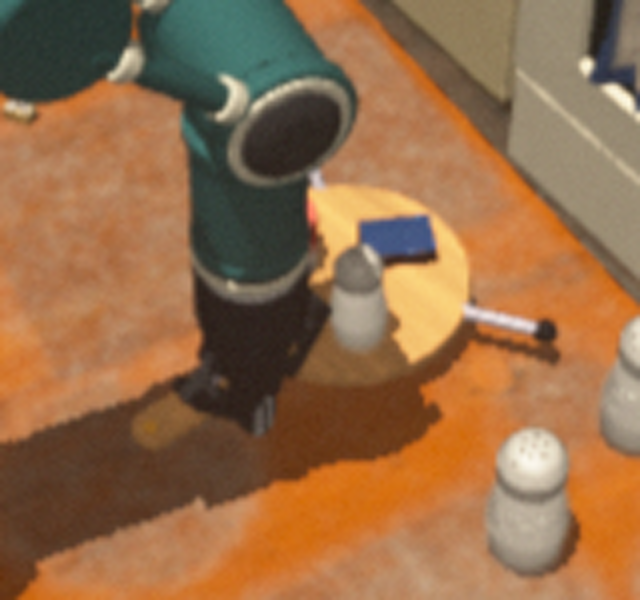

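View pics/top1.png

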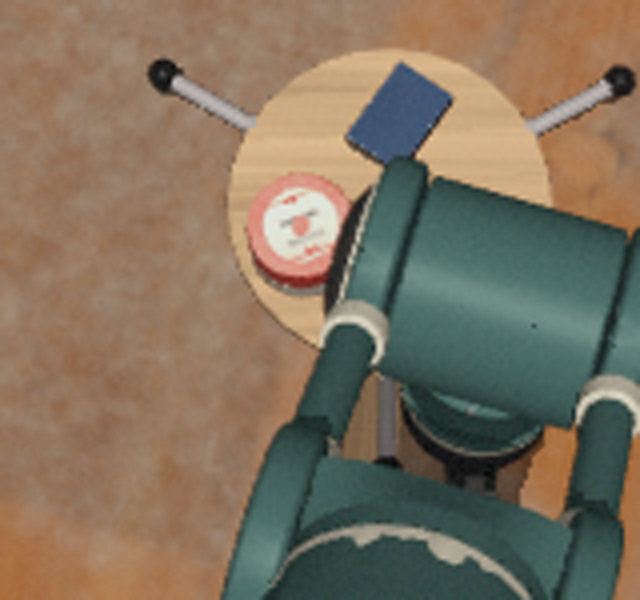

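Call:
{"fn": "drive_tool", "kwargs": {"steps": [[[4,0,0],0],[[5,0,0],0],[[5,0,0],0],[[4,0,0],0],[[2,0,0],0],[[1,0,0],0],[[0,0,0],0],[[0,0,0],0]]}}

```text
time: 4.12
tool_pos: [0.4209, -0.0217, 0.0214]
tcp_rot: [2.071, 2.362, 0.0]
wrist_force: [-0.5, -0.5, -0.6]
width: -0.001
```

```bash
python3 st.py
```

```text
t 4.1167 pos [ 0.4209 -0.0217  0.0214] xang 97.50 z [ 0. -0. -1.] q [-0.11  0.03  2.31 -0.    0.8  -0.24] F [-0.54 -0.48 -0.63] w -0.001
r 0.1240 ang -162.28
```

Call:
{"fn": "drive_tool", "kwargs": {"steps": [[[2,0,0],0],[[2,0,0],0],[[1,0,0],0],[[1,0,0],0],[[1,0,0],0],[[1.1,-0.1,0],0.5],[[1.1,-0.1,0],0.5],[[2.1,-0.2,0],1]]}}

```text
time: 4.78
tool_pos: [0.4189, -0.0106, 0.0213]
tcp_rot: [2.114, 2.324, -0.0]
wrist_force: [0.5, -0.5, -0.9]
width: 0.001
```

Call:
{"fn": "drive_tool", "kwargs": {"steps": [[[2.1,-0.2,0],1],[[3.2,-0.4,0],1.5],[[3.2,-0.4,0],1.5],[[3.2,-0.4,0],1.5],[[3.2,-0.4,0],1.5],[[3.2,-0.4,0],1.5],[[2.1,-0.2,0],1],[[1.1,-0.1,0],0.5]]}}

```text
time: 5.45
tool_pos: [0.416, 0.0109, 0.0213]
tcp_rot: [2.308, 2.131, 0.0]
wrist_force: [0.4, -0.4, 0.9]
width: -0.005
```

Run:
```python
import st
from h import *
for n,x,y in (("scene",255,180),("top",240,185)):
    i=bot.read_camera(n);cv2.imwrite(f"pics/{n}2.png",cv2.resize(i[y:y+150,x-20:x+140],None,fx=4,fy=4,interpolation=cv2.INTER_CUBIC)[:,:,::-1])
```

```text
t 5.45 pos [0.416  0.0109 0.0213] xang 85.43 z [ 0.  0. -1.] q [-0.03  0.02  2.32  0.    0.8   0.05] F [ 0.38 -0.42  0.85] w -0.005
r 0.1231 ang -177.64
```

View pics/scene2.png

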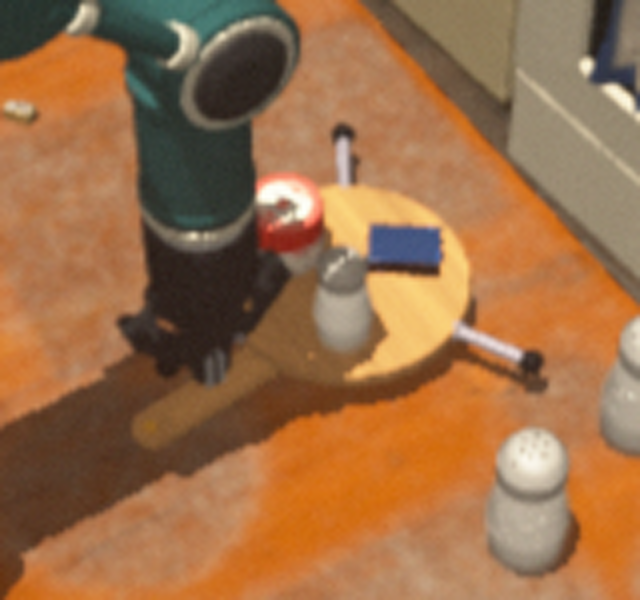

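View pics/top2.png

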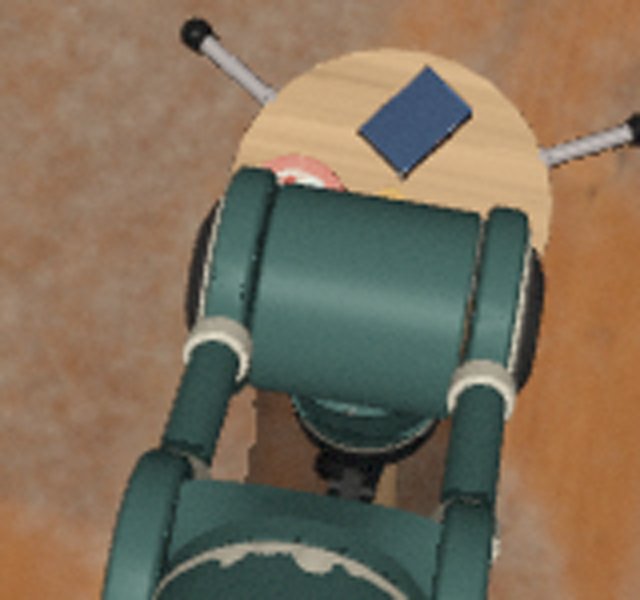

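```bash
cat > ball.py <<'E'
from h import *
H=np.array([.539,.016])
def a(n,zx,zy,z=.033,x0=None,y0=None,f=4):
    x0=x0 if x0 is not None else (235 if n=="scene" else 220); y0=y0 if y0 is not None else (180 if n=="scene" else 185)
    w=onz(n,(zx+.5)/f-.5+x0,(zy+.5)/f-.5+y0,z);d=w[:2]-H
    print(n,w.round(4),"r %.4f ang %.2f"%(np.hypot(*d),np.degrees(np.arctan2(d[1],d[0]))))
E
python3 -c "
from ball import *
a('top',196,33);a('scene',532,361);a('scene',343,132)
a('scene',343,265,.13)"
```

```text
top [0.6246 0.1373 0.033 ] r 0.1485 ang 54.80
scene [ 0.604  -0.1168  0.033 ] r 0.1478 ang -63.92
scene [0.6267 0.1409 0.033 ] r 0.1526 ang 54.94
scene [ 0.499  -0.0329  0.13  ] r 0.0631 ang -129.27
```

Call:
{"fn": "drive_tool", "kwargs": {"steps": [[[1.1,-0.1,0],0.5],[[2.1,-0.2,0],1],[[3.2,-0.4,0],1.5],[[3.2,-0.4,0],1.5],[[3.2,-0.4,0],1.5],[[3.2,-0.4,0],1.5],[[3.2,-0.4,0],1.5],[[3.2,-0.4,0],1.5]]}}

```text
time: 6.22
tool_pos: [0.4171, 0.0333, 0.0213]
tcp_rot: [2.495, 1.909, 0.0]
wrist_force: [-0.3, -1.1, -0.5]
width: 0.001
```

Call:
{"fn": "drive_tool", "kwargs": {"steps": [[[3.2,-0.4,0],1.5],[[3.2,-0.4,0],1.5],[[3.2,-0.4,0],1.5],[[3.2,-0.4,0],1.5],[[3.2,-0.4,0],1.5],[[3.2,-0.4,0],1.5],[[3.2,-0.4,0],1.5],[[3.2,-0.4,0],1.5]]}}

```text
time: 6.88
tool_pos: [0.4229, 0.0584, 0.0213]
tcp_rot: [2.681, 1.638, 0.0]
wrist_force: [0.5, -0.3, -0.4]
width: 0.004
```

```bash
python3 st.py
```

```text
t 6.8833 pos [0.4229 0.0584 0.0213] xang 62.86 z [ 0. -0. -1.] q [ 0.08  0.04  2.3  -0.    0.8   0.55] F [ 0.48 -0.27 -0.45] w 0.004
r 0.1236 ang 159.95
```

Call:
{"fn": "drive_tool", "kwargs": {"steps": [[[3.2,-0.4,0],1.5],[[3.2,-0.4,0],1.5],[[3.2,-0.4,0],1.5],[[3.2,-0.4,0],1.5],[[3.2,-0.4,0],1.5],[[3.2,-0.4,0],1.5],[[3.2,-0.4,0],1.5],[[3.2,-0.4,0],1.5]]}}

```text
time: 7.55
tool_pos: [0.4338, 0.0816, 0.0213]
tcp_rot: [2.837, 1.349, -0.0]
wrist_force: [-0.2, -0.9, 0.4]
width: 0.004
```

Call:
{"fn": "drive_tool", "kwargs": {"steps": [[[3.2,-0.4,0],1.5],[[3.2,-0.4,0],1.5],[[3.2,-0.4,0],1.5],[[2.1,-0.2,0],1],[[2.1,-0.2,0],1],[[1.1,-0.1,0],0.5],[[1.1,-0.1,0],0.5],[[0,0,0],0]]}}

```text
time: 8.22
tool_pos: [0.4432, 0.0947, 0.0212]
tcp_rot: [-2.918, -1.163, 0.0]
wrist_force: [0.8, -0.1, 0.3]
width: 0.003
```

Run:
```python
import st
from h import *
for n,x,y in (("scene",255,180),("top",240,185)):
    i=bot.read_camera(n);cv2.imwrite(f"pics/{n}3.png",cv2.resize(i[y:y+150,x-20:x+140],None,fx=4,fy=4,interpolation=cv2.INTER_CUBIC)[:,:,::-1])
```

```text
t 8.2167 pos [0.4432 0.0947 0.0212] xang 43.46 z [-0.  0. -1.] q [0.16 0.09 2.25 0.   0.81 0.97] F [ 0.83 -0.1   0.26] w 0.003
r 0.1240 ang 140.61
```

View pics/scene3.png

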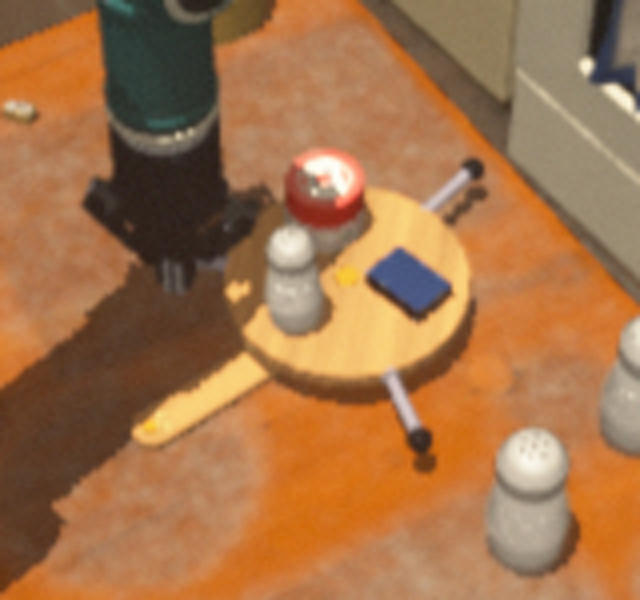

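View pics/top3.png

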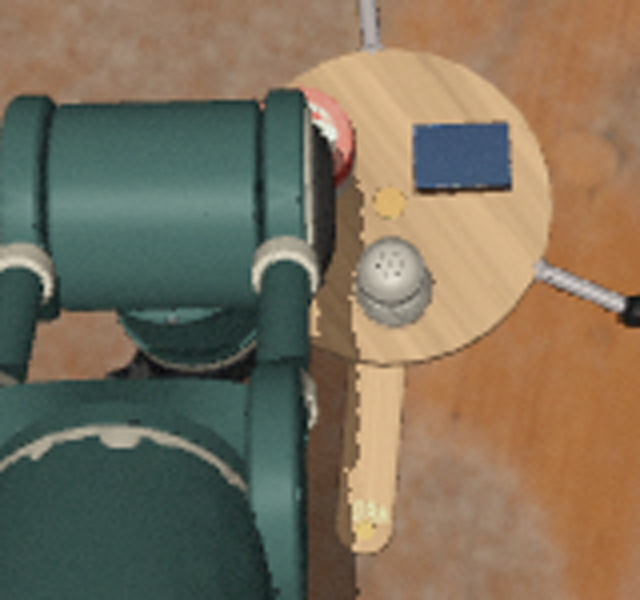

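Run:
```python
from h import *
i=bot.read_camera("top");cv2.imwrite("pics/top3b.png",i[:,:,::-1])
cv2.imwrite("pics/top3z.png",cv2.resize(i[225:275,300:340],None,fx=12,fy=12,interpolation=cv2.INTER_CUBIC)[:,:,::-1])
i=bot.read_camera("scene");cv2.imwrite("pics/scene3b.png",i[:,:,::-1])
cv2.imwrite("pics/scene3z.png",cv2.resize(i[230:270,290:340],None,fx=14,fy=14,interpolation=cv2.INTER_CUBIC)[:,:,::-1])
```

```text
(no output)
```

View pics/top3z.png

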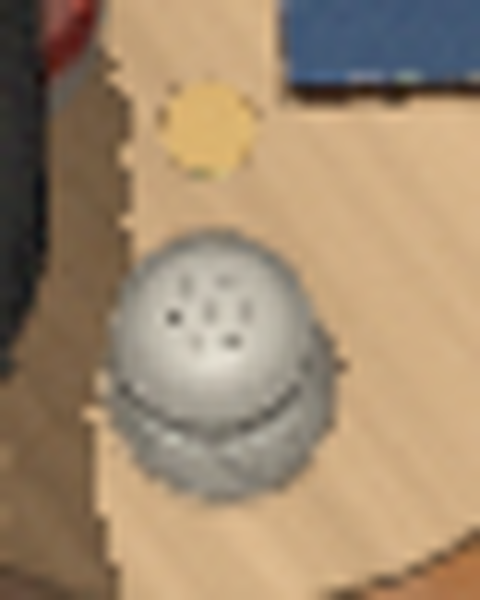

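View pics/scene3z.png

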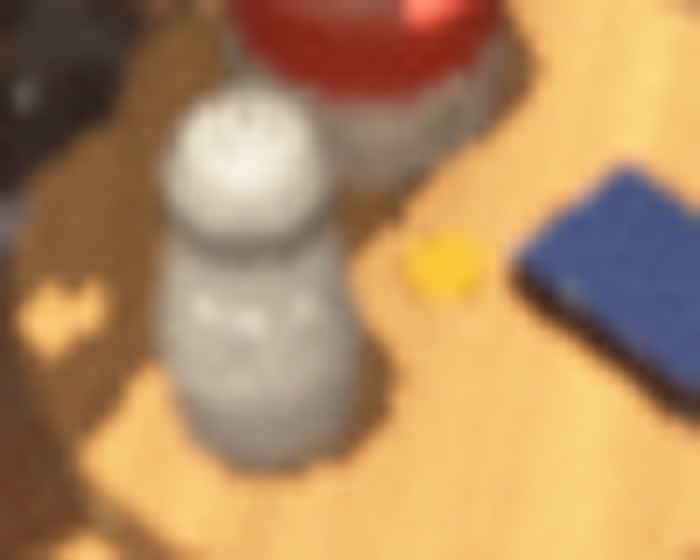

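Run:
```python
from h import *
T=lambda x,y:((x+.5)/12-.5+300,(y+.5)/12-.5+225)
S=lambda x,y:((x+.5)/14-.5+290,(y+.5)/14-.5+230)
T4=lambda x,y:((x+.5)/4-.5+220,(y+.5)/4-.5+185)
S4=lambda x,y:((x+.5)/4-.5+235,(y+.5)/4-.5+180)
A=lambda d:round(float(np.degrees(np.arctan2(d[1],d[0]))),2)
h1=onz("top",*T(208,128),.04);h2=onz("scene",*S(444,266),.04);print("hub",h1,h2)
s1=onz("top",*T(209,313),.13);print("salt top",s1, A((s1-h1)[:2]))
print(tri(S(242,112),T(209,313)))
s=tri(S(242,112),T(209,313))[0];hm=(h1+h2)/2;print(A((s-hm)[:2]),np.hypot(*(s-hm)[:2]))
# tongue: pin & edges
p1=onz("top",*T4(366,527),.008);p2=onz("scene",*S4(151,426),.008);print("pin",p1,p2,A((p1-h1)[:2]),A((p2-h2)[:2]))
# tongue edges at a row in top, disc bottom
l=onz("top",*T4(356,400),.008);r=onz("top",*T4(403,400),.008);print("mid tongue",(l+r)/2,np.linalg.norm(l-r),A(((l+r)/2-h1)[:2]))
l=onz("top",*T4(343,500),.008);r=onz("top",*T4(394,500),.008);print("mid tongue",(l+r)/2,np.linalg.norm(l-r),A(((l+r)/2-h1)[:2]))
# body outline centre: where salt body z~.06 centre expected
for z in (.04,.06,.13): print(z,[ (proj("top",[s[0],s[1],z])-[300,225]+.5)*12-.5])
```

```text
hub [0.53921506 0.01630014 0.04      ] [0.54024504 0.01799073 0.04      ]
salt top [0.48446952 0.00937104 0.13      ] -172.79
(array([0.4836897 , 0.00912827, 0.1349534 ]), np.float64(0.0006918628653198505))
-171.86 0.05661092129802789
pin [0.36349371 0.00594565 0.008     ] [0.36323272 0.00827393 0.008     ] -176.63 -176.86
mid tongue [0.43430249 0.00778823 0.008     ] 0.02612249929636972 -175.36
mid tongue [0.37836916 0.00653479 0.008     ] 0.028058950073529956 -176.53
0.04 [array([207.57506522, 426.25065088])]
0.06 [array([208.04616625, 403.58928689])]
0.13 [array([209.83223638, 317.67398808])]
```

Call:
{"fn": "drive_tool", "kwargs": {"steps": [[[1.1,-0.1,0],0.5],[[1.1,-0.1,0],0.5],[[2.1,-0.2,0],1],[[2.1,-0.2,0],1],[[1.1,-0.1,0],0.5],[[0,0,0],0],[[0,0,0],0],[[-5,0,0],0]]}}

```text
time: 9.08
tool_pos: [0.4453, 0.0973, 0.0216]
tcp_rot: [2.952, 1.075, 0.002]
wrist_force: [0.3, 0.3, 0.9]
width: 0.0
```

Call:
{"fn": "drive_tool", "kwargs": {"steps": [[[-10,-5,0],0],[[-10,-20,0],0],[[0,-30,0],0],[[0,-5,-35],0],[[0,0,-35],0],[[0,0,-35],0],[[0,0,-35],0],[[0,0,0],0]]}}

```text
time: 9.75
tool_pos: [0.3945, 0.1311, 0.1686]
tcp_rot: [2.951, 1.074, 0.02]
wrist_force: [0.9, 0.7, 1.3]
width: 0.0
```

```bash
python3 st.py
```

```text
t 9.75 pos [0.3945 0.1311 0.1686] xang 40.00 z [ 0.013  0.003 -1.   ] q [ 0.26 -0.2   2.2  -0.    1.13  1.13] F [0.93 0.69 1.26] w 0.0
r 0.1848 ang 141.47
```

Call:
{"fn": "drive_tool", "kwargs": {"steps": [[[0,0,-20],0],[[15,-20,0],0],[[25,-30,0],0],[[25,-30,0],0],[[25,-30,0],0],[[25,-30,0],0],[[25,-30,0],0],[[10,-10,0],0]]}}

```text
time: 10.42
tool_pos: [0.3888, 0.368, 0.1811]
tcp_rot: [-2.949, -1.077, -0.001]
wrist_force: [-0.2, 0.2, -0.1]
width: -0.002
```

Run:
```python
from h import *
a=np.mean([bot.read_camera("top").astype(float) for _ in range(4)],0).astype(np.uint8)[:,:,::-1];cv2.imwrite("pics/top4.png",a)
b=np.mean([bot.read_camera("scene").astype(float) for _ in range(4)],0).astype(np.uint8)[:,:,::-1];cv2.imwrite("pics/scene4.png",b)
cv2.imwrite("pics/top4z.png",cv2.resize(a[185:335,240:400],None,fx=4,fy=4,interpolation=cv2.INTER_CUBIC))
cv2.imwrite("pics/scene4z.png",cv2.resize(b[200:300,255:385],None,fx=6,fy=6,interpolation=cv2.INTER_CUBIC))
cv2.imwrite("pics/top4y.png",cv2.resize(a[225:275,297:337],None,fx=12,fy=12,interpolation=cv2.INTER_CUBIC))
```

```text
(no output)
```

View pics/top4z.png

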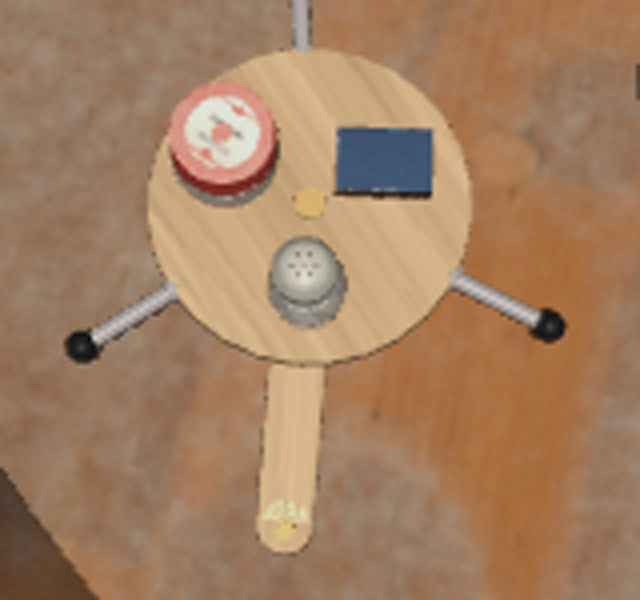

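View pics/scene4z.png

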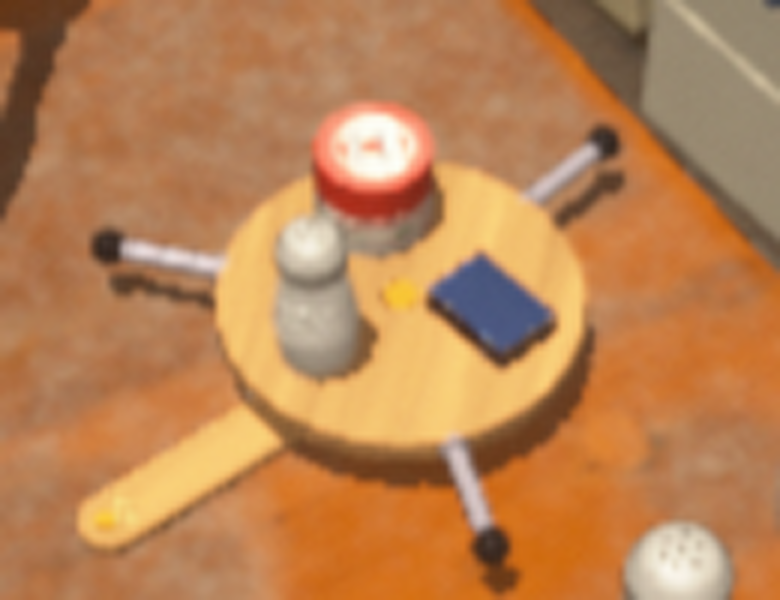

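View pics/top4y.png

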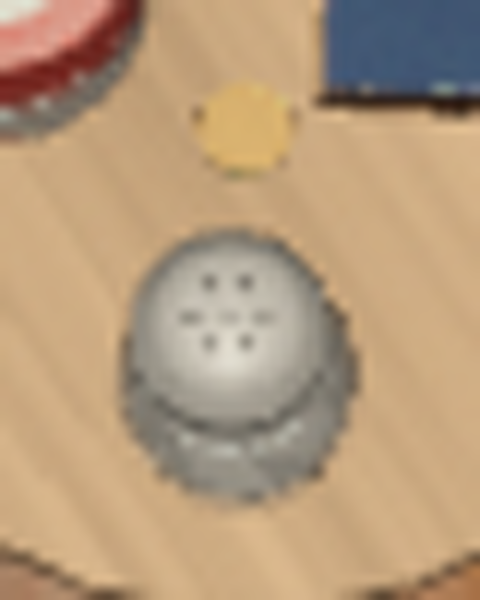

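Run:
```python
from h import *
print("nadir",proj("top",[.253,-.016,0]),proj("top",[.253,-.016,.2]))
def pr(n,x,y,zs,o,f): print(n,[((proj(n,[x,y,z])-o+.5)*f-.5).round(1) for z in zs])
pr("top",.512,-.0337,(.04,.06,.13),[240,185],4)
pr("top",.484,.009,(.04,.06,.13),[297,225],12)
pr("scene",.484,.009,(.04,.06,.13),[255,200],6)
pr("scene",.512,-.0337,(.04,.06,.13),[255,200],6)
a=cv2.imread("pics/top4.png")
hsv=cv2.cvtColor(a,cv2.COLOR_BGR2HSV)
m=((hsv[...,1]<60)).astype(np.uint8)
sub=m[238:270,303:332]
for r in sub: print("".join(".#"[v] for v in r))
```

```text
nadir [314.47307196 368.77210955] [314.45096611 368.76882094]
top [array([393. , 261.6]), array([394.6, 253.4]), array([400.7, 222.2])]
top [array([244.5, 424.7]), array([245., 402.]), array([246.8, 316. ])]
scene [array([315.6, 358.6]), array([315.2, 332.1]), array([313.5, 235. ])]
scene [array([416.2, 389.1]), array([416.8, 362.8]), array([419.2, 266. ])]
.............................
.............................
.............................
.............................
.............................
.............................
............###..............
.........#########...........
........###########..........
.......#############.........
......##############.........
......###############........
.....################........
.....#################.......
.....#################.......
.....##################......
.....##################......
.....##################......
.....##################......
.....##################......
.....##################......
.....##################......
.....##################......
......################.......
......###############........
.......##############........
........############.........
..........########...........
..............##.............
.............................
.............................
.............................
```

Run:
```python
from h import *
a=cv2.imread("pics/top0.png");b=cv2.imread("pics/top4.png")
z=lambda i,x,y:cv2.resize(i[y:y+50,x:x+65],None,fx=6,fy=6,interpolation=cv2.INTER_CUBIC)
cv2.imwrite("pics/cmp.png",np.vstack([np.hstack([z(a,310,220),z(a,395,175)]),np.hstack([z(b,285,225),z(a,395,232)])]))
```

View pics/cmp.png

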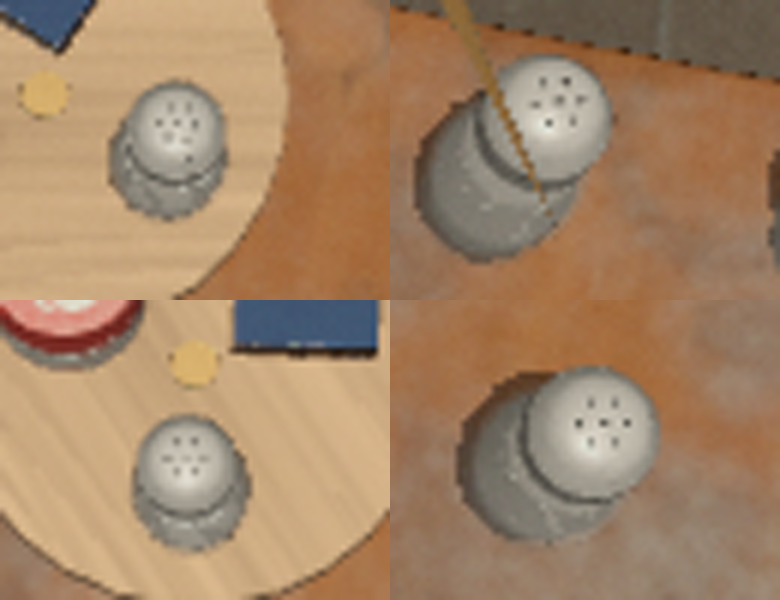

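Run:
```python
from h import *
A=lambda d:round(float(np.degrees(np.arctan2(d[1],d[0]))),2)
U=lambda x,y,f,o:((x+.5)/f-.5+o[0],(y+.5)/f-.5+o[1])
T=lambda x,y:U(x,y,12,(297,225));T4=lambda x,y:U(x,y,4,(240,185));S=lambda x,y:U(x,y,6,(255,200))
ht=onz("top",*T(244,128),.04)[:2];hs=onz("scene",*S(401,295),.04)[:2];print(ht,hs)
st=onz("top",*T(230,315),.13)[:2];bt=onz("top",*T(240,383),.075)[:2]
print("top tip",st,A(st-ht),"body",bt,A(bt-ht))
ss=onz("scene",*S(312,235),.13)[:2];print("scene tip",ss,A(ss-hs))
bs=onz("scene",*S(318,316),.075)[:2];print("scene body",bs,A(bs-hs))
for y,l,r in((380,268,323),(440,263,319),(500,259,313)):
    p=[onz("top",*T4(x,y),.008)[:2] for x in(l,r)];m=(p[0]+p[1])/2;print("tongue",m,np.linalg.norm(p[0]-p[1]),A(m-ht))
for n,p in(("top",T4(285,531)),("scene",S(105,519))):
    q=onz(n,*p,.008)[:2];print("pin",q,A(q-(ht if n=="top" else hs)))
for n,P in(("top",[T4(549,325),T4(83,346)]),("scene",[S(490,545),S(108,245),S(604,140)])):
    for p in P:
        q=onz(n,*p,.033)[:2];d=q-(ht if n=="top" else hs);print("ball",np.hypot(*d),A(d))
```

```text
[0.53921506 0.01630014] [0.54016198 0.01705674]
top tip [0.48379936 0.01182474] -175.38 body [0.48413767 0.00997194] -173.45
scene tip [0.48342498 0.00940038] -172.31
scene body [0.48378497 0.00611576] -169.02
tongue [0.44517678 0.01146534] 0.030630799072964766 -177.06
tongue [0.41149757 0.0095338 ] 0.03099751143163557 -176.97
tongue [0.37819038 0.00789847] 0.02970921027182141 -177.01
pin [0.36125195 0.00620095] -176.75
pin [0.36264199 0.0088733 ] -177.36
ball 0.14786848170316363 -109.69
ball 0.14678306652806694 130.16
ball 0.14764184092045704 -110.14
ball 0.1490020851210293 129.67
ball 0.14978742132269365 10.44
```

Run:
```python
from h import *
A=lambda d:round(float(np.degrees(np.arctan2(d[1],d[0]))),2)
U=lambda x,y,f,o:((x+.5)/f-.5+o[0],(y+.5)/f-.5+o[1])
ht=np.array([.5390,.0163])
b=onz("top",*U(168.5,159,6,(310,220)),.075)[:2];print(b,A(b-ht),np.hypot(*(b-ht)))
# masks with ellipse fit of body lower arc, both frames
for f,(x0,y0,w,h) in(("pics/top0.png",(325,232,30,28)),("pics/top4.png",(302,236,32,34))):
    i=cv2.imread(f)[y0:y0+h,x0:x0+w];i=cv2.resize(i,None,fx=6,fy=6,interpolation=cv2.INTER_CUBIC)
    hsv=cv2.cvtColor(i,cv2.COLOR_BGR2HSV);m=(hsv[...,1]<70).astype(np.uint8)
    c=max(cv2.findContours(m,0,1)[0],key=cv2.contourArea)[:,0].astype(float)
    lo=c[c[:,1]>c[:,1].min()+.52*(np.ptp(c[:,1]))]
    # circle fit
    s=np.linalg.lstsq(np.c_[2*lo,np.ones(len(lo))],(lo**2).sum(1),rcond=None)[0];r=np.sqrt(s[2]+s[0]**2+s[1]**2)
    up=c[c[:,1]<c[:,1].min()+.35*np.ptp(c[:,1])]
    t=np.linalg.lstsq(np.c_[2*up,np.ones(len(up))],(up**2).sum(1),rcond=None)[0]
    pb=U(s[0],s[1],6,(x0,y0));pt=U(t[0],t[1],6,(x0,y0));q=onz("top",*pb,.07)[:2];q2=onz("top",*pt,.115)[:2]
    print(f,"body px",pb,"R mm",r/6/524.4*1.09e3,q,A(q-ht),np.hypot(*(q-ht)),"dome",pt,q2,A(q2-ht))
```

```text
[ 0.51238407 -0.03166863] -119.02 0.0548579754638525
pics/top0.png body px (np.float64(337.55938759412146), np.float64(246.41970350988765)) R mm 19.46490702321797 [ 0.51281508 -0.03160178] -118.66 0.05459149189279566 dome (np.float64(338.6988088522729), np.float64(241.73500484016105)) [ 0.51221168 -0.03209063] -118.97
pics/top4.png body px (np.float64(316.33283879371055), np.float64(256.78239082636355)) R mm 19.48546517539696 [0.48444439 0.01044172] -173.87 0.05486924648803815 dome (np.float64(315.7925136226169), np.float64(252.38877128252867)) [0.48386114 0.01162748] -175.16
```

Call:
{"fn": "drive_tool", "kwargs": {"steps": [[[-10,10,0],0],[[-25,30,0],0],[[-25,30,0],0],[[-25,30,0],0],[[-25,30,0],0],[[-25,30,0],0],[[-15,20,0],0],[[0,0,0],0]]}}

```text
time: 11.48
tool_pos: [0.3895, 0.125, 0.1811]
tcp_rot: [2.953, 1.066, -0.001]
wrist_force: [0.2, 1.0, 0.0]
width: 0.001
```

Call:
{"fn": "drive_tool", "kwargs": {"steps": [[[0,0,20],0],[[0,0,30],0],[[0,0,35],0],[[0,0,35],0],[[0,0,30],0],[[0,0,10],0],[[0,0,0],0]]}}

```text
time: 12.07
tool_pos: [0.3872, 0.1289, 0.0187]
tcp_rot: [-2.952, -1.073, 0.011]
wrist_force: [-0.7, -0.4, 0.4]
width: -0.0
```

```bash
cat > st2.py <<'E'
import st
from h import *
s=bot.read_state();d=s["tool_pos"][:2]-[.539,.0163];a=np.radians(130)
print("rad %.4f lat %.4f"%(d@[np.cos(a),np.sin(a)],d@[np.sin(a),-np.cos(a)]))
E
python3 st2.py
```

```text
t 12.0667 pos [0.3872 0.1289 0.0187] xang 39.95 z [-0.007 -0.002 -1.   ] q [ 0.26  0.01  2.33 -0.    0.8   1.13] F [-0.7  -0.43  0.44] w -0.0
r 0.1892 ang 143.35
rad 0.1839 lat -0.0439
```

Call:
{"fn": "drive_tool", "kwargs": {"steps": [[[0,12,0],0],[[0,20,0],0],[[0,20,0],0],[[0,9,0],0],[[8,0,0],0],[[8,0,0],0],[[6,0,0],0],[[0,0,0],0]]}}

```text
time: 12.73
tool_pos: [0.448, 0.0989, 0.022]
tcp_rot: [-2.952, -1.076, -0.003]
wrist_force: [0.1, 0.3, -0.3]
width: 0.0
```

Call:
{"fn": "drive_tool", "kwargs": {"steps": [[[0,0,0],0]]}}

```text
time: 12.82
tool_pos: [0.4465, 0.0983, 0.0214]
tcp_rot: [-2.951, -1.076, 0.0]
wrist_force: [-0.2, 0.1, -0.6]
width: -0.002
```

```bash
python3 st2.py
```

```text
t 12.8167 pos [0.4465 0.0983 0.0214] xang 40.07 z [-0.  0. -1.] q [0.16 0.09 2.24 0.   0.81 1.03] F [-0.16  0.09 -0.64] w -0.002
r 0.1238 ang 138.32
rad 0.1223 lat -0.0181
```

Call:
{"fn": "drive_tool", "kwargs": {"steps": [[[1.5,0,0],0],[[1.3,0,0],0],[[1.1,-0.1,0],0.5],[[1.1,-0.1,0],0.5],[[1.1,-0.1,0],0.5],[[1.1,-0.1,0],0.5],[[1.1,-0.1,0],0.5],[[0,0,0],0]]}}

```text
time: 13.48
tool_pos: [0.4528, 0.1032, 0.0213]
tcp_rot: [2.975, 1.009, 0.0]
wrist_force: [-0.1, -0.6, -0.4]
width: -0.003
```

Call:
{"fn": "drive_tool", "kwargs": {"steps": [[[0,0,0],0],[[-4,0,0],0],[[-10,-1,0],0],[[-10,-10,0],0],[[0,-25,0],0],[[0,-25,0],0],[[0,-5,-25],0],[[0,0,-35],0]]}}

```text
time: 14.15
tool_pos: [0.3875, 0.1401, 0.0782]
tcp_rot: [-2.974, -1.012, 0.016]
wrist_force: [0.6, 1.1, -0.2]
width: 0.002
```

Call:
{"fn": "drive_tool", "kwargs": {"steps": [[[0,0,-35],0],[[0,0,-35],0],[[0,0,-20],0],[[15,-20,0],0],[[25,-30,0],0],[[25,-30,0],0],[[25,-30,0],0],[[25,-30,0],0]]}}

```text
time: 14.82
tool_pos: [0.3988, 0.3228, 0.1714]
tcp_rot: [2.975, 1.009, 0.0]
wrist_force: [1.2, -0.5, 0.8]
width: -0.001
```

Call:
{"fn": "drive_tool", "kwargs": {"steps": [[[25,-30,0],0],[[10,-10,0],0],[[0,0,0],0]]}}

```text
time: 15.07
tool_pos: [0.4027, 0.3774, 0.1712]
tcp_rot: [-2.973, -1.014, -0.001]
wrist_force: [-0.3, -0.2, -0.5]
width: 0.0
```

Run:
```python
import st
from h import *
a=np.mean([bot.read_camera("top").astype(float) for _ in range(4)],0).astype(np.uint8)[:,:,::-1];cv2.imwrite("pics/top5.png",a)
b=np.mean([bot.read_camera("scene").astype(float) for _ in range(4)],0).astype(np.uint8)[:,:,::-1];cv2.imwrite("pics/scene5.png",b)
cv2.imwrite("pics/top5z.png",cv2.resize(a[185:335,240:400],None,fx=4,fy=4,interpolation=cv2.INTER_CUBIC))
cv2.imwrite("pics/scene5z.png",cv2.resize(b[200:300,255:385],None,fx=6,fy=6,interpolation=cv2.INTER_CUBIC))
A=lambda d:round(float(np.degrees(np.arctan2(d[1],d[0]))),2)
U=lambda x,y,f,o:((x+.5)/f-.5+o[0],(y+.5)/f-.5+o[1])
ht=np.array([.5390,.0163])
for f,(x0,y0,w,h) in(("pics/top4.png",(302,236,32,34)),("pics/top5.png",(300,236,32,34))):
    i=cv2.imread(f)[y0:y0+h,x0:x0+w];i=cv2.resize(i,None,fx=6,fy=6,interpolation=cv2.INTER_CUBIC)
    hsv=cv2.cvtColor(i,cv2.COLOR_BGR2HSV);m=(hsv[...,1]<70).astype(np.uint8)
    c=max(cv2.findContours(m,0,1)[0],key=cv2.contourArea)[:,0].astype(float)
    fit=lambda p:np.linalg.lstsq(np.c_[2*p,np.ones(len(p))],(p**2).sum(1),rcond=None)[0]
    s=fit(c[c[:,1]>c[:,1].min()+.52*(np.ptp(c[:,1]))]);t=fit(c[c[:,1]<c[:,1].min()+.35*np.ptp(c[:,1])])
    q=onz("top",*U(s[0],s[1],6,(x0,y0)),.07)[:2];q2=onz("top",*U(t[0],t[1],6,(x0,y0)),.115)[:2]
    print(f,"body",q,A(q-ht),"dome",q2,A(q2-ht))
```

```text
t 15.0667 pos [0.4027 0.3774 0.1712] xang 37.67 z [ 0.     0.001 -1.   ] q [0.71 0.08 1.93 0.   1.13 1.62] F [-0.29 -0.19 -0.47] w 0.0
r 0.3862 ang 110.66
pics/top4.png body [0.48444439 0.01044172] -173.87 dome [0.48386114 0.01162748] -175.16
pics/top5.png body [0.48435358 0.01264997] -176.18 dome [0.4840132 0.0139812] -177.59
```

View pics/top5z.png

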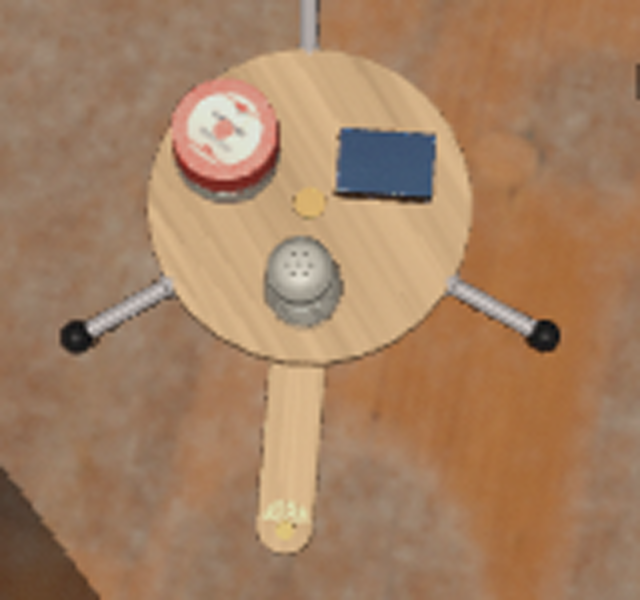

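View pics/scene5z.png

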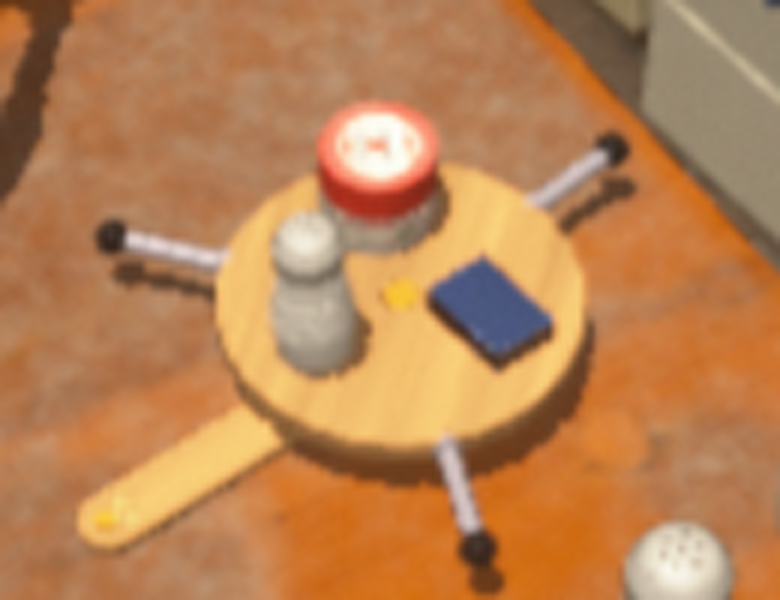

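Run:
```python
from h import *
for hub in ([.5390,.0163],[.5402,.0171]):
  p=np.array(hub)+.055*np.array([np.cos(np.radians(-177)),np.sin(np.radians(-177))])
  for z in(.04,.07,.115,.13): print(z,((proj("scene",[*p,z])-[255,200]+.5)*6).round(1),((proj("top",[*p,z])-[240,185]+.5)*4).round(1))
```

```text
0.04 [310.9 353.1] [301.7 300.6]
0.07 [310.1 313.2] [301.7 289.1]
0.115 [309.  250.9] [301.7 270.7]
0.13 [308.6 229.4] [301.8 264.2]
0.04 [312.  350.9] [300.5 298.2]
0.07 [311.3 310.9] [300.5 286.7]
0.115 [310.1 248.6] [300.5 268.2]
0.13 [309.7 227.2] [300.5 261.7]
```

Run:
```python
from h import *
a=cv2.imread("pics/top0.png").astype(int);b=cv2.imread("pics/top5.png").astype(int)
for n,(x,y) in dict(tape=(180,177),mug=(487,205),salt2=(417,200),salt3=(425,257)).items():
    print(n,np.abs(a-b)[y-25:y+25,x-25:x+25].mean().round(2))
a=cv2.imread("pics/scene0.png").astype(int);b=cv2.imread("pics/scene5.png").astype(int)
print("spoon scene",np.abs(a-b)[215:260,200:222].mean())
cv2.imwrite("pics/s5.png",b)
print(bot.finish_job())
```

```text
tape 2.89
mug 2.79
salt2 3.51
salt3 3.58
spoon scene 54.4993265993266
the job is handed in; nothing more can be done
None[ WARN:0@0.218] global loadsave.cpp:1063 imwrite_ Unsupported depth image for selected encoder is fallbacked to CV_8U.
```

View pics/s5.png

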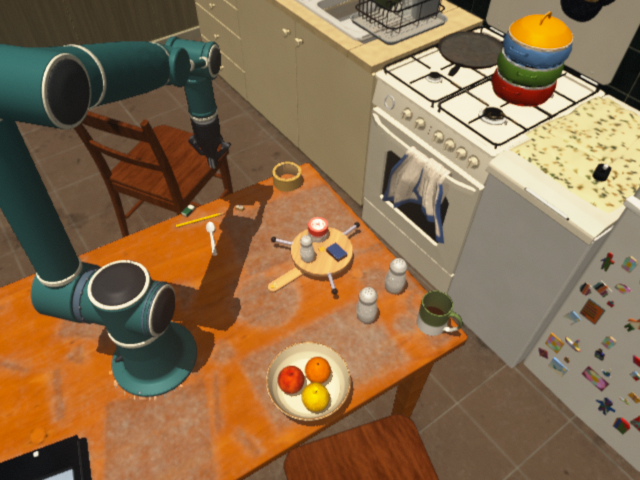

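I turned the carousel about 59° clockwise by pushing spoke 0 sideways with the shut fingertip, in one long push and one 2.5° correction. I then backed off, raised the arm and moved it clear to the left. The job was handed in at about 15.5 s.

**Alignment:** In the last pictures the tongue lies at -177.0° from the hub. From the top camera, the salt's body measures -176.2° and its dome -177.6°. The two differ by about 1.4°, so I aimed for their mean, -176.9°. The salt may be up to about 1° off line. The scene view agrees to about 1 pixel, with the body perhaps 1 mm to one side.

**Things on the disc:** The pot and matchbox rode round with the salt, and no forces showed beyond about 2 N of sensor noise. The dome and body readings also differed by about 2 mm sideways in the later pictures. I took that as the shape of the shaker or image error, but I did not rule out a slight lean.

**Other objects:** The tape and mug, and the two larger shakers beside the carousel, look unchanged by picture difference. The same check on the spoon gave a large difference (54), which I put down to the arm's shadow having moved off it. I looked at that only after handing in; the spoon appears to be in its original place, and the arm never went near it at table height.

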